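# Sweep the offcuts off the soldering board

## Task

Clear the jeweller's soldering board: with the fingertips, sweep the three brass offcuts (square stub, flat bar and angle piece) along the board and over its edge into the plain, undivided tray that stands against one side of it. Only push them, do not pick them up or lift them. Leave the finished ring and the steel die where they lie on the board, and do not disturb the other things on the bench.

Things in the scene. Friction and masses are not known exactly. Their poses are not given: they have to be found in the camera images.
- board: pale soldering board, fixed, 250 (its x) by 200 (its y) by 24 mm high, flat top, no rim. Origin: centre of its underside, z up; turned up to 0.25 rad. A tray stands 1 mm from each 250 mm side (y = +-100 mm); which side varies. The five small things on it lie one to a lane, lanes 48 mm apart along its x, within 40 mm of its middle in y: each has a clear straight way along board y to the tray
- scrap_tray: the plain, undivided open aluminium tray, fixed, 250 (x) by 100 (y) by 18 mm high, walls and floor 4 mm thick; its rim is 6 mm below the board's top. Origin: centre of its underside; axes parallel to the board's
- sorting_tray: the other tray, fixed, same size and metal but split into small compartments by low dividers; nothing goes in here. Origin: centre of its underside
- stub: brass offcut: square stub 18 x 18 mm, 14 mm high, about 38 g, loose on the board. Origin: its centre, 7 mm above the board's top; z up at the start
- bar: brass offcut: flat bar 28 (x) x 12 (y) mm, 10 mm high, about 28 g, loose on the board. Origin: its centre, 5 mm above the board's top; z up at the start
- angle: brass offcut: L-shaped angle piece, L seen from above, legs 24 mm long and 8 mm thick, 12 mm high, about 33 g, loose on the board. Origin: centre of its 24 x 24 x 12 mm outline; legs along its -y and -x sides
- ring: finished brass finger ring lying flat, loose on the board: 26 mm outside, 20 mm inside diameter, 7 mm high; to be left alone. Origin: centre of its underside
- die: round steel die standing on the board, loose: 24 mm diameter, 26 mm high; to be left alone. Origin: centre of its underside
- jar: closed glass jar, 60 mm diameter, 75 mm high, loose on the bench; bystander. Origin: centre of its underside
- graver: graver with a screwdriver-like handle lying on the bench to the left; bystander. Origin: about its middle
- cup: white cup 70 mm wide, 80 mm high, on the bench to the right; bystander. Origin: centre of its underside
- wax: block of green carving wax 60 x 35 x 25 mm, on the bench to the right; bystander. Origin: centre of its underside

How it is judged (in metres and radians):
At the end, for the whole second after the job is handed in: All three offcuts lie at rest inside the undivided tray (their centres within its inner walls and less than 28 mm above its underside); the ring and die are within 10 mm of where they started, the other loose things within 20 mm (x of stub in the frame of scrap_tray between -0.119 and 0.119 m and y of stub in the frame of scrap_tray between -0.044 and 0.044 m and z of each of stub, bar, angle in the frame of scrap_tray below 0.028 m and linear speed of each of stub, bar, angle below 0.02 m/s and x of bar in the frame of scrap_tray between -0.119 and 0.119 m and y of bar in the frame of scrap_tray between -0.044 and 0.044 m and x of angle in the frame of scrap_tray between -0.119 and 0.119 m and y of angle in the frame of scrap_tray between -0.044 and 0.044 m and not (distance of ring from where it was at the start of the episode above 0.01 m) and not (distance of die from where it was at the start of the episode above 0.01 m) and not (distance of jar from where it was at the start of the episode above 0.02 m) and not (distance of graver from where it was at the start of the episode above 0.02 m) and not (distance of cup from where it was at the start of the episode above 0.02 m) and not (distance of wax from where it was at the start of the episode above 0.02 m)); the robot touches nothing.
It fails at once if an offcut is lifted (its centre rises more than 20 mm above the board's top) (height (world z) of any of stub, bar, angle above 0.044 m).
It fails at once if the ring or the die is moved more than 10 mm (distance of any of ring, die from where it was at the start of the episode above 0.01 m).
It fails at once if another loose thing on the bench is moved more than 20 mm (distance of any of jar, graver, cup, wax from where it was at the start of the episode above 0.02 m).
It also fails if it takes over 72 s, if anything falls off the work surface, if the arm or the gripper's body presses on something with over 40 N, if the wrist force passes 120 N, or if a joint passes its speed limit or range.

## Robot

A 7-joint arm with a two-finger parallel gripper is mounted at the origin on the work surface. World frame = base frame: x ahead of the robot, y to its left, z up, the work surface at z = 0. Lengths are in mm, angles in rad, forces in N, time in s.
With the tool pointing down it reaches from about 425 to 1025 mm from the base axis. Payload 9.4 kg.
Tool frame: the origin (TCP) lies at the very end of the fingers, on their centre line; the grasp point (between the pads) lies 19 mm behind it; z points along the fingers, y is the direction in which the jaws open and shut (so a half turn about z gives the same grasp; the last joint's range is limited). The gripper opens to 93 mm and grips with 3 to 60 N. Pads are 15 mm wide; open, the fingers measure 128 mm over their backs; the gripper's body (75 mm by 188 mm) begins 65 mm behind the grasp point.
Start: joints at [1.26, 0.599, -0.003, 1.599, 0.002, 0.943, -0.08], TCP at [167.955, -705.277, 218.618] pointing down, gripper open.
Joint ranges: [-2.57, 2.57], [-0.35, 1.97], [-1.29, 1.29], [0.11, 2.56], [-1.05, 4.19], [0.11, 1.86], [-2.63, 2.63]. Speed limits (rad/s): [2.22, 2.22, 3.01, 3.01, 3.14, 3.14, 3.14].

## Interface

Orientations are given as a 3x3 rotation matrix whose columns are the frame's x, y, z axes.
In Python, from bench import r, vision, workorder gives the robot as it stands.
- The arm moves only by the tool move_arm, never from a script. Its arguments are lists of equal length, an entry for each row: "dr": the turn, a rotation vector about the world's x, y, z in units of 6 degrees (1.0 is 6 degrees), a list of three; "translation": the shift along the world's x, y, z in units of 30 mm (1.0 is 30 mm), a list of three; "fingers": the opening, from -1 (shut) to 1 (fully open), so that 0 is half open. In form: {"dr": [[wx, wy, wz], ...], "translation": [[x, y, z], ...], "fingers": [fingers, ...]}. A call has exactly 5 rows; each row shifts and turns the pose as measured when the row begins; what a row does not reach is not made up. A row lasts 1/12 s, in which the tool goes at most 41.7 mm and 7.16 degrees, less where a joint would pass 70% of its speed; a pose out of reach is approached as far as the arm can. A call is refused whole if a number of a shift passes 1 or a number of a turn 1, either way. A call with a gripper value outside its range is refused whole. The fingers move at their own pace and stop on an object; "grip_force" is the grip in N (left out, the last holds). Time passes only in rows, so rows that do not move let the fingers close, or fill a call up. It gives the time, the measured TCP pose, the force and the opening at its end, in the units of the state.
- r.read_state(): the state, without advancing time (a new reading comes with each control period).
- vision.grab_frame(name): name is "scene" or "top" or "wrist"; returns (picture, depth): 384x512x3 uint8, red, green, blue; 384x512 float32, mm along the optical axis (not along the pixel's ray), 0 where there is no reading.
- vision.calibration(name): a dict with "fx", "fy", "cx", "cy" (pixels), "R" (3x3) and "t" (3): a world point X has camera coordinates R X + t. Camera axes: x right, y down, z forward; pixel columns grow to the right and rows downward; lengths in mm; the calibration is good to about 2 mm. The wrist camera is an equidistant fisheye: a pixel r from the principal point sees the ray r / f radians off the axis. A picture is of the moment at which its call begins: read the wrist's pose just before it. calibration takes no time and is no camera call; for the wrist camera it gives the pose at the moment of the call.
- workorder.job_done(): hands the job in, once; it reports no verdict.
The state is a dict: "time": time; "joints": joint angles; "dq": joint speeds; "effort": joint torques, N m; "ee_pos": TCP position; "orientation": TCP orientation; "force": force on the tool from outside, world axes, zero at the start; "torque": the same for the moment, N m; "grip_width": finger opening in mm.
Only numpy, scipy, OpenCV 4.12 (cv2) and the standard library are available. Lean on these libraries where they do the work, as an engineer would, in place of code of your own. Each camera call takes 0.05 s, during which the arm holds its last target.

## Working session

There is one attempt and no reset: what is moved stays moved. The work goes in short steps, Python scripts to look and compute and a tool call to move; the robot and the scene stay as the last step left them, time stands still between calls to the robot, and variables do not carry over. Pictures are saved under pics/ and viewed, and the job is handed in when it is done.

Besides the shell and the picture viewer there is one more tool, called after "Emit:" by a JSON object that holds its "method" and its "body". move_arm: Moves the arm, as the interface text tells. Its arguments: {"type":"object","properties":{"dr":{"type":"array","items":{"type":"array","items":{"type":"number"}}},"translation":{"type":"array","items":{"type":"array","items":{"type":"number"}}},"fingers":{"type":"array","items":{"type":"number"}},"grip_force":{"type":"number"}},"required":["dr","translation","fingers"]}

```bash
ls; mkdir -p pics
python3 - <<'E'
from bench import r, vision, workorder
import cv2,numpy as np
s=r.read_state(); print(s['time'],s['joints'],s['ee_pos'],s['orientation'],s['grip_width'])
for n in ['top','scene']:
    im,d=vision.grab_frame(n); np.savez(f'{n}0.npz',im=im,d=d)
    cv2.imwrite(f'pics/{n}0.png',im[:,:,::-1]); c=vision.calibration(n); print(n,c)
E
```

```text
pics
0.0 [ 1.2603056   0.60011023 -0.00250785  1.60010492  0.00180056  0.94287407
 -0.07979067] [ 167.81235051 -704.83213711  217.78013776] [[ 9.72786149e-01  2.31704252e-01 -4.98362602e-04]
 [ 2.31704733e-01 -9.72785141e-01  1.40938006e-03]
 [-1.58240382e-04 -1.48649837e-03 -9.99998883e-01]] 93.19830804791873
top {'fx': 349.2731565888078, 'fy': 349.2731565888078, 'cx': 257.42537857319536, 'cy': 181.11575017415123, 'R': array([[ 0.01382171, -0.99988365, -0.00645371],
       [-0.99058764, -0.0128136 , -0.13627889],
       [ 0.13618034,  0.00827657, -0.99064949]]), 't': array([ 32.9391384 , 585.38264089, 880.11194856])}
scene {'fx': 458.22144697351865, 'fy': 458.22144697351865, 'cx': 262.09237298931026, 'cy': 191.68349031707425, 'R': array([[ 0.23357651,  0.9723254 ,  0.00503277],
       [ 0.6500339 , -0.15230068, -0.74448669],
       [-0.72311683,  0.17716607, -0.66761833]]), 't': array([-169.48989956, -325.49363795, 1647.24603064])}
```

View pics/top0.png

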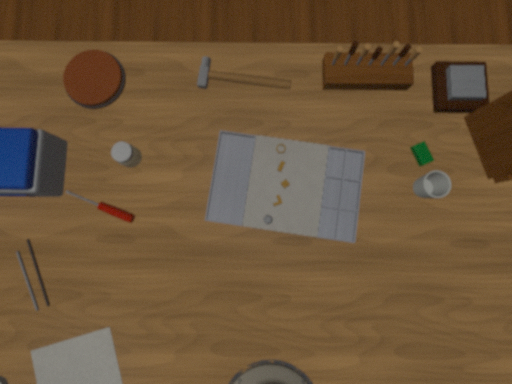

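View pics/scene0.png

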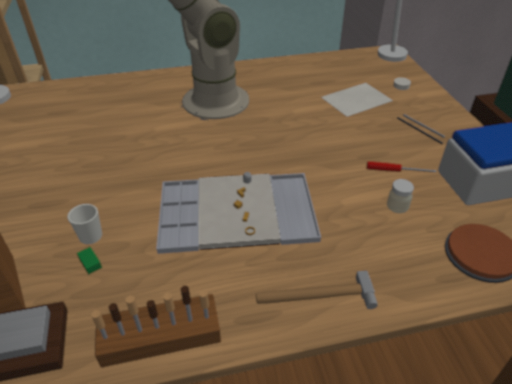

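```bash
cat > h.py <<'E'
import numpy as np,cv2
from bench import r,vision
def ray(c,u,v,z):
    d=c['R'].T@np.array([(u-c['cx'])/c['fx'],(v-c['cy'])/c['fy'],1]); o=-c['R'].T@c['t']
    return o+d*(z-o[2])/d[2]
def proj(c,X):
    p=c['R']@np.array(X,float)+c['t']; return c['fx']*p[0]/p[2]+c['cx'],c['fy']*p[1]/p[2]+c['cy']
E
python3 - <<'E'
from h import *
f=np.load('top0.npz'); im=f['im']; c=vision.calibration('top')
cv2.imwrite('pics/topz.png',cv2.resize(im[120:250,195:375],None,fx=4.4,fy=4.4,interpolation=cv2.INTER_CUBIC)[:,:,::-1])
hsv=cv2.cvtColor(im,cv2.COLOR_RGB2HSV)
for p in [(280,140),(285,184),(281,166),(235,170),(265,200),(281,148),(215,150),(268,219),(278,201)]: print(p,im[p[1],p[0]],hsv[p[1],p[0]],f['d'][p[1],p[0]])
# depth->heights
v,u=np.mgrid[0:384,0:512]; d=f['d']
P=np.stack([(u-c['cx'])/c['fx']*d,(v-c['cy'])/c['fy']*d,d],-1)-c['t']
W=P@c['R']
for p in [(258,170),(300,200),(235,170),(265,200),(200,240)]: print(p,W[p[1],p[0]])
# board: pale
sub=hsv
S=cv2.inRange(hsv,(0,0,120),(180,90,255)); 
n,l,st,ce=cv2.connectedComponentsWithStats(S)
for i in range(1,n):
    if st[i,4]>300: print(st[i],ce[i])
E
```

```text
(280, 140) [122 119 111] [ 22  23 122] 951.8612
(285, 184) [118  93  45] [ 20 158 118] 924.3135
(281, 166) [118  94  44] [ 20 160 118] 933.11017
(235, 170) [113 116 119] [105  13 119] 960.23895
(265, 200) [128 125 118] [ 21  20 128] 929.7907
(281, 148) [123 118 113] [ 15  21 123] 949.32715
(215, 150) [119  97  72] [ 16 101 119] 976.2287
(268, 219) [104 104 105] [120   2 105] 897.7693
(278, 201) [121 100  65] [ 19 118 121] 926.0194
(258, 170) [617.58577879  39.78384521  22.62729906]
(300, 200) [537.95199513 -73.12143252  23.18219895]
(235, 170) [619.74943407 103.13670583   5.17266851]
(265, 200) [536.66342448  20.04132821  23.79259084]
(200, 240) [ 4.28439571e+02  1.93502684e+02 -3.57468583e-01]
[ 243  135   92  102 6771] [287.55235563 187.14000886]
[110 141  21  20 321] [119.89096573 150.79439252]
[209 193  34  31 401] [223.83541147 210.43890274]
[  30  327   93   57 3929] [ 78.08220921 360.20157801]
```

View pics/topz.png

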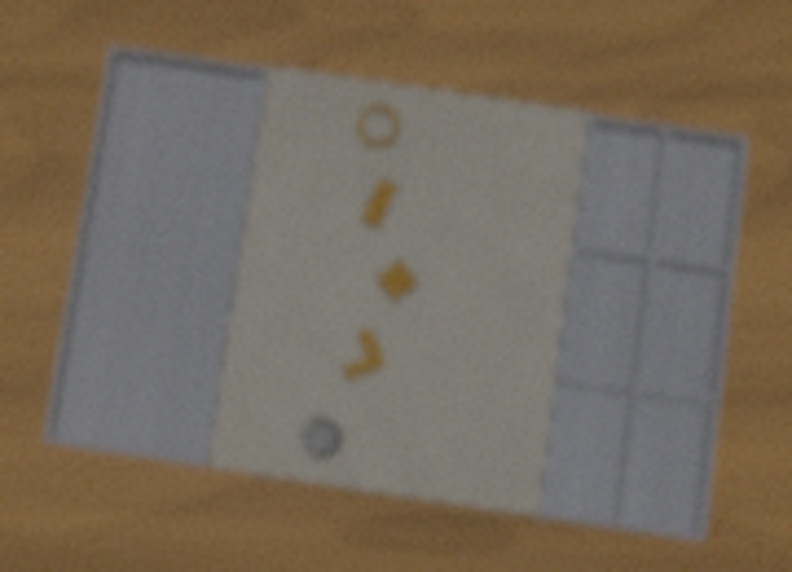

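Run:
```python
from h import *
f=np.load('top0.npz'); im=f['im']; c=vision.calibration('top')
k=np.array([(262,68),(588,118),(542,513),(212,465)])/4.4+[195,120]-0.4
C=np.array([ray(c,u,v,24) for u,v in k]); print(C.round(1))
ctr=C.mean(0); bx=(C[0]+C[1]-C[2]-C[3])/2; by=(C[0]+C[3]-C[1]-C[2])/2
print('sizes',np.linalg.norm(bx),np.linalg.norm(by)); th=np.arctan2(bx[1],bx[0]); th2=np.arctan2(-by[0],by[1]); print(ctr,th,th2)
def toboard(X,t): 
    d=np.array(X[:2])-ctr[:2]; return np.array([d[0]*np.cos(t)+d[1]*np.sin(t),-d[0]*np.sin(t)+d[1]*np.cos(t)])
t=(th+th2)/2
def go(n):
    f=np.load(n+'0.npz'); im=f['im']; c=vision.calibration(n)
    hsv=cv2.cvtColor(im,cv2.COLOR_RGB2HSV)
    M=cv2.inRange(hsv,(12,110,50),(30,255,255))
    R=np.zeros_like(M)
    poly=np.array([proj(c,[p[0]*.98+ctr[0]*.02,p[1]*.98+ctr[1]*.02,24]) for p in C]).astype(int); cv2.fillPoly(R,[poly],255)
    M&=R
    k,l,st,ce=cv2.connectedComponentsWithStats(M)
    for i in range(1,k):
        if st[i,4]<8: continue
        q=cv2.findContours((l==i).astype(np.uint8),0,2)[0][0]
        X=ray(c,*ce[i],34); b=toboard(X,t)
        pts=np.array([toboard(ray(c,*p[0],34),t) for p in q])
        print(n,st[i],ce[i].round(1),'W',X.round(1),'B',b.round(1),'ext',pts.min(0).round(1),pts.max(0).round(1))
go('top');go('scene')
D=ray(vision.calibration('top'),195+322/4.4,120+438/4.4,50); print('die',D,toboard(D,t))
D=ray(vision.calibration('top'),195+379/4.4,120+126/4.4,31); print('ring',D,toboard(D,t))
print(proj(vision.calibration('scene'),C[0]))
f=np.load('scene0.npz'); cv2.imwrite('pics/scz.png',cv2.resize(f['im'][160:260,150:330],None,fx=4.4,fy=4.4,interpolation=cv2.INTER_CUBIC)[:,:,::-1])
```

```text
[[ 714.    51.6   24. ]
 [ 684.7 -150.    24. ]
 [ 443.4 -119.3   24. ]
 [ 469.1   77.9   24. ]]
sizes 244.7461027983061 201.32449152004853
[577.79299376 -34.96906811  24.        ] -0.11662124951340916 -0.13692319977002926
top [279 162   5   9  27] [280.8 165.7] W [628.1 -20.9  34. ] B [48.2 20.3] ext [35.9 15. ] [58.9 24.9]
top [282 181   7   6  30] [284.9 183.4] W [580.7 -32.   34. ] B [2.5 3.4] ext [-4.8 -5.1] [ 9.2 11.3]
top [274 196   7   9  25] [278.  200.6] W [534.7 -13.9  34. ] B [-45.4  15.4] ext [-55.7   9.6] [-33.4  24.5]
scene [238 188   7   8  34] [241.  191.2] W [534.7 -12.9  34. ] B [-45.6  16.5] ext [-58.3   8.3] [-30.1  25.3]
scene [235 201   7   7  39] [237.9 203.9] W [581.5 -30.7  34. ] B [3.2 4.7] ext [-8.3 -3.1] [15.3 13.1]
scene [243 213   5   8  28] [245.2 216.5] W [631.5 -21.6  34. ] B [51.6 20.1] ext [39.  13.7] [64.  25.6]
die [484.32315028  11.69874717  50.        ] [-98.62011151  34.47564688]
ring [675.31611397 -21.82340745  31.        ] [95.07846809 25.37030301]
(np.float64(281.4916524185543), np.float64(237.70190583470793))
```

View pics/scz.png

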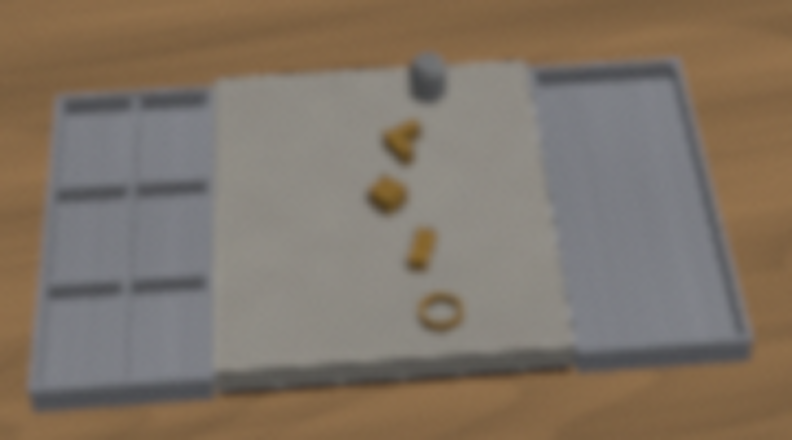

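Emit:
{"method": "move_arm", "body": {"dr": [[0,0,0.5],[0,0,0.5],[0,0,0.5],[0,0,0.5],[0,0,0.5]], "translation": [[0.55,0.85,0],[0.55,0.85,0],[0.55,0.85,0],[0.55,0.85,0],[0.55,0.85,0]], "fingers": [-1,-1,-1,-1,-1]}}

```text
time: 0.52
ee_pos: [245.2, -577.1, 214.4]
orientation: [[0.88, 0.474, -0.005], [0.474, -0.88, 0.001], [-0.004, -0.003, -1.0]]
force: [0.9, -0.6, -1.0]
grip_width: 64.4
```

```bash
cat > s.py <<'E'
from h import *
s=r.read_state(); R=s['orientation']; print(s['time'],s['joints'].round(2),s['ee_pos'].round(1),'head',np.arctan2(R[1,1],R[0,1]).round(3),R[:,2].round(3),s['force'].round(1),s['grip_width'])
E
python3 s.py
```

```text
0.5167 [ 1.13  0.49 -0.08  1.83  0.06  0.83 -0.06] [ 245.2 -577.1  214.4] head -1.077 [-0.005  0.001 -1.   ] [ 0.9 -0.6 -1. ] 64.3518098968632
```

Emit:
{"method": "move_arm", "body": {"dr": [[0,0,0.5],[0,0,0.5],[0,0,0.5],[0,0,0.5],[0,0,0.5]], "translation": [[0.6,0.9,0],[0.6,0.9,0],[0.6,0.9,0],[0.6,0.9,0],[0.6,0.9,0]], "fingers": [-1,-1,-1,-1,-1]}}

```text
time: 0.93
ee_pos: [336.9, -434.7, 213.2]
orientation: [[0.719, 0.694, -0.008], [0.695, -0.719, 0.001], [-0.005, -0.006, -1.0]]
force: [0.2, -0.1, -0.7]
grip_width: 31.1
```

Emit:
{"method": "move_arm", "body": {"dr": [[0,0,0.5],[0,0,0.5],[0,0,0.5],[0,0,0.5],[0,0,0.5]], "translation": [[0.6,0.9,0],[0.6,0.9,0],[0.6,0.9,0],[0.6,0.9,0],[0.6,0.9,0]], "fingers": [-1,-1,-1,-1,-1]}}

```text
time: 1.35
ee_pos: [429.1, -292.1, 212.6]
orientation: [[0.504, 0.864, -0.009], [0.864, -0.504, -0.001], [-0.005, -0.007, -1.0]]
force: [0.9, -0.2, 0.8]
grip_width: 1.0
```

Emit:
{"method": "move_arm", "body": {"dr": [[0,0,0.5],[0,0,0.5],[0,0,0.5],[0,0,0.5],[0,0,0.5]], "translation": [[0.6,0.9,0],[0.6,0.9,0],[0.6,0.9,0],[0.6,0.9,0],[0.6,0.9,0]], "fingers": [-1,-1,-1,-1,-1]}}

```text
time: 1.77
ee_pos: [521.5, -149.6, 212.2]
orientation: [[0.251, 0.968, -0.01], [0.968, -0.251, -0.003], [-0.006, -0.009, -1.0]]
force: [1.0, 0.3, -0.9]
grip_width: 0.6
```

```bash
python3 s.py
```

```text
1.7667 [ 0.44  0.41 -0.36  2.    0.21  0.77 -0.31] [ 521.5 -149.6  212.2] head -0.254 [-0.01  -0.003 -1.   ] [ 1.   0.3 -0.9] 0.6393039936203142
```

Emit:
{"method": "move_arm", "body": {"dr": [[0,-0.02,0.25],[0,-0.02,0.25],[0,-0.02,0.25],[0,-0.02,0.25],[0,-0.02,0.2]], "translation": [[0.4,0.6,-0.5],[0.4,0.6,-0.8],[0.4,0.6,-0.8],[0.4,0.6,-0.8],[0.3,0.4,-0.8]], "fingers": [-1,-1,-1,-1,-1]}}

```text
time: 2.18
ee_pos: [586.1, -56.4, 101.8]
orientation: [[0.114, 0.993, 0.013], [0.993, -0.114, -0.002], [-0.001, 0.013, -1.0]]
force: [-0.3, -0.5, 0.9]
grip_width: 0.4
```

Emit:
{"method": "move_arm", "body": {"dr": [[0,0,0],[0,0,0],[0,0,0],[0,0,0],[0,0,0]], "translation": [[0,0,-0.5],[0,0,-0.4],[0,0,-0.2],[0,0,0],[0,0,0]], "fingers": [-1,-1,-1,-1,-1]}}

```text
time: 2.6
ee_pos: [585.1, -50.3, 60.8]
orientation: [[0.105, 0.994, 0.005], [0.994, -0.106, 0.001], [0.002, 0.005, -1.0]]
force: [0.2, 0.3, 0.3]
grip_width: 0.6
```

```bash
python3 s.py
```

```text
2.6 [ 0.19  0.66 -0.29  2.03  0.38  0.49 -0.49] [585.1 -50.3  60.8] head -0.106 [ 0.005  0.001 -1.   ] [0.2 0.3 0.3] 0.6194104122696079
```

Emit:
{"method": "move_arm", "body": {"dr": [[0,0,-0.1],[0,0,-0.1],[0,0,0],[0,0,0],[0,0,0]], "translation": [[-0.15,-0.4,0],[-0.15,-0.4,-0.2],[0,0,-0.3],[0,0,-0.2],[0,0,0]], "fingers": [-1,-1,-1,-1,-1]}}

```text
time: 3.02
ee_pos: [575.8, -80.3, 41.2]
orientation: [[0.133, 0.991, 0.009], [0.991, -0.133, -0.001], [0.0, 0.009, -1.0]]
force: [-0.0, 0.2, -0.9]
grip_width: 0.8
```

```bash
cat > v.py <<'E'
import sys
from h import *
im,d=vision.grab_frame('top'); cv2.imwrite(f'pics/{sys.argv[1]}t.png',cv2.resize(im[120:250,195:375],None,fx=4.4,fy=4.4,interpolation=cv2.INTER_CUBIC)[:,:,::-1])
im2,d=vision.grab_frame('scene'); cv2.imwrite(f'pics/{sys.argv[1]}s.png',cv2.resize(im2[160:260,150:330],None,fx=4.4,fy=4.4,interpolation=cv2.INTER_CUBIC)[:,:,::-1])
np.savez(sys.argv[1]+'.npz',t=im,s=im2)
E
python3 s.py; python3 v.py a
```

```text
3.0167 [ 0.22  0.69 -0.26  2.06  0.4   0.44 -0.49] [575.8 -80.3  41.2] head -0.134 [ 0.009 -0.001 -1.   ] [-0.   0.2 -0.9] 0.7528805773077414
```

View pics/as.png

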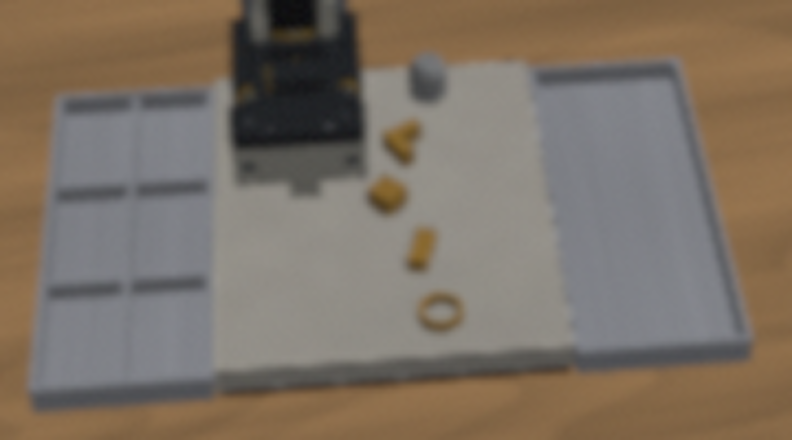

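Emit:
{"method": "move_arm", "body": {"dr": [[0,-0.05,0],[0,0,0],[0,0,0],[0,0,0],[0,0,0]], "translation": [[0,0,-0.15],[0,0,-0.15],[0,0,-0.1],[0,0,0],[0,0,0]], "fingers": [-1,-1,-1,-1,-1]}}

```text
time: 3.53
ee_pos: [577.1, -77.9, 29.0]
orientation: [[0.13, 0.991, 0.017], [0.991, -0.13, 0.0], [0.003, 0.017, -1.0]]
force: [-0.1, 0.2, 0.0]
grip_width: 0.7
```

Emit:
{"method": "move_arm", "body": {"dr": [[0,0.1,0],[0,0.05,0],[0,0,0],[0,0,0],[0,0,0]], "translation": [[0.02,0.3,0],[0.03,0.3,0],[0.03,0.3,0],[0.04,0.3,0],[0.04,0.3,0]], "fingers": [-1,-1,-1,-1,-1]}}

```text
time: 3.95
ee_pos: [582.4, -29.8, 29.2]
orientation: [[0.132, 0.991, -0.0], [0.991, -0.132, 0.0], [0.0, -0.0, -1.0]]
force: [-0.1, -1.0, -0.4]
grip_width: 0.5
```

```bash
python3 s.py; python3 v.py b
```

```text
3.95 [ 0.12  0.71 -0.24  2.05  0.39  0.43 -0.56] [582.4 -29.8  29.2] head -0.133 [-0.  0. -1.] [-0.1 -1.  -0.4] 0.48536897368399473
```

View pics/bs.png

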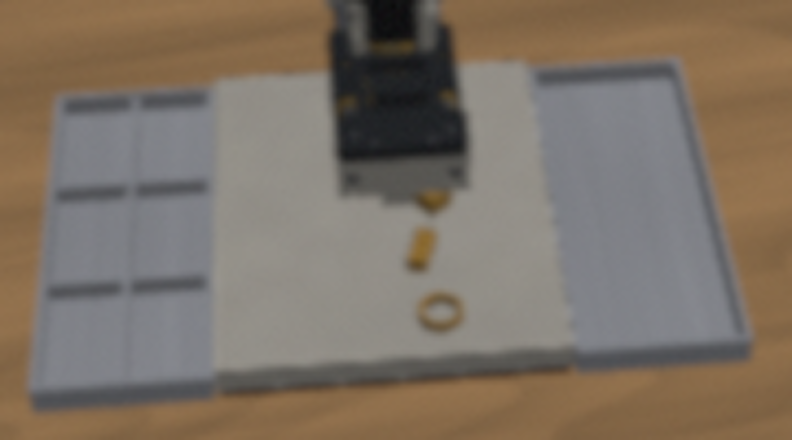

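Emit:
{"method": "move_arm", "body": {"dr": [[0,0,0],[0,0,0],[0,0,0],[0,0,0],[0,0,0]], "translation": [[0.04,0.3,0],[0.04,0.3,0],[0.04,0.3,0],[0.04,0.3,0],[0.04,0.3,0]], "fingers": [-1,-1,-1,-1,-1]}}

```text
time: 4.47
ee_pos: [588.6, 18.6, 29.3]
orientation: [[0.132, 0.991, -0.0], [0.991, -0.132, -0.001], [-0.001, -0.0, -1.0]]
force: [0.7, -0.4, 0.1]
grip_width: 0.6
```

Emit:
{"method": "move_arm", "body": {"dr": [[0,0,0],[0,0,0],[0,0,0],[0,0,0],[0,0,0]], "translation": [[0.04,0.3,0],[0.04,0.25,0],[0.04,0.25,0],[0.04,0.25,0],[0.03,0.25,0]], "fingers": [-1,-1,-1,-1,-1]}}

```text
time: 4.88
ee_pos: [594.9, 63.1, 29.4]
orientation: [[0.131, 0.991, -0.0], [0.991, -0.131, -0.0], [-0.0, -0.0, -1.0]]
force: [-0.2, 0.0, -0.0]
grip_width: 0.4
```

```bash
python3 s.py; python3 v.py c
```

```text
4.8833 [-0.05  0.72 -0.23  2.02  0.36  0.45 -0.68] [594.9  63.1  29.4] head -0.131 [-0. -0. -1.] [-0.2  0.  -0. ] 0.3875879964914197
```

View pics/cs.png

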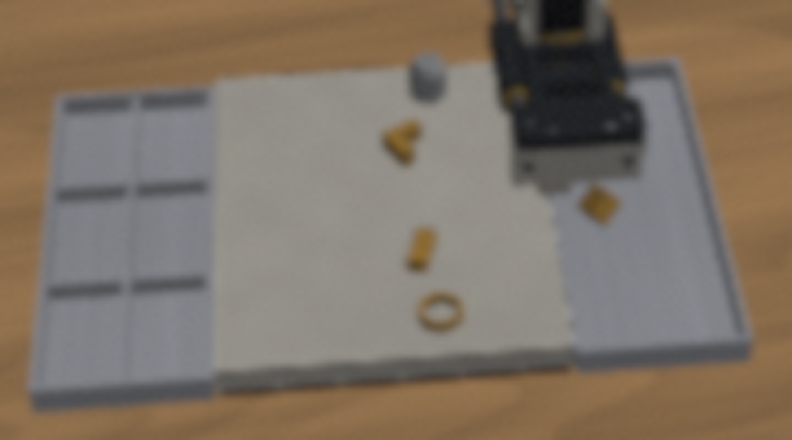

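Emit:
{"method": "move_arm", "body": {"dr": [[0,0,0],[0,0,0],[0,0,0],[0,0,0],[0,0,0]], "translation": [[0,-0.1,0.5],[0,-0.4,0.5],[0.1,-0.7,0],[0.3,-0.8,0],[0.3,-0.8,0]], "fingers": [-1,-1,-1,-1,-1]}}

```text
time: 5.4
ee_pos: [614.1, -15.6, 60.6]
orientation: [[0.118, 0.993, -0.002], [0.993, -0.118, 0.003], [0.002, -0.003, -1.0]]
force: [-0.3, -0.2, 0.2]
grip_width: 0.9
```

Emit:
{"method": "move_arm", "body": {"dr": [[0,0,0],[0,0,0],[0,0,0],[0,0,0],[0,0,0]], "translation": [[0.2,-0.8,0],[0.1,-0.6,0],[0,-0.2,0],[0,0,0],[0,0,0]], "fingers": [-1,-1,-1,-1,-1]}}

```text
time: 5.82
ee_pos: [623.6, -74.8, 60.5]
orientation: [[0.128, 0.992, -0.002], [0.992, -0.128, -0.001], [-0.001, -0.002, -1.0]]
force: [0.3, -0.1, 0.0]
grip_width: 0.2
```

Emit:
{"method": "move_arm", "body": {"dr": [[0,0,0],[0,0,0],[0,0,0],[0,0,0],[0,0,0]], "translation": [[0,0,-0.4],[0,0,-0.4],[0,0,-0.2],[0,0,0],[0,0,0]], "fingers": [-1,-1,-1,-1,-1]}}

```text
time: 6.23
ee_pos: [622.2, -68.6, 26.5]
orientation: [[0.122, 0.993, -0.004], [0.993, -0.122, 0.001], [0.001, -0.004, -1.0]]
force: [0.2, 0.3, -0.0]
grip_width: 0.6
```

```bash
python3 s.py; python3 v.py d
```

```text
6.2333 [ 0.2   0.75 -0.27  1.95  0.38  0.5  -0.46] [622.2 -68.6  26.5] head -0.122 [-0.004  0.001 -1.   ] [ 0.2  0.3 -0. ] 0.6067816842094255
```

View pics/ds.png

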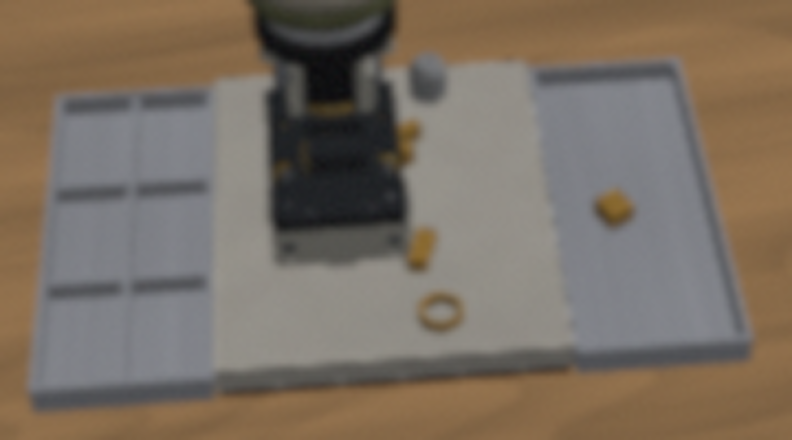

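Emit:
{"method": "move_arm", "body": {"dr": [[0,0,-0.1],[0,0,0],[0,0,0],[0,0,0],[0,0,0]], "translation": [[0.06,0.3,0.05],[0.04,0.3,0],[0.04,0.3,0],[0.04,0.3,0],[0.04,0.3,0]], "fingers": [-1,-1,-1,-1,-1]}}

```text
time: 6.75
ee_pos: [630.2, -21.0, 29.9]
orientation: [[0.136, 0.991, -0.001], [0.991, -0.136, 0.001], [0.001, -0.002, -1.0]]
force: [0.0, 0.2, -0.1]
grip_width: 0.3
```

Emit:
{"method": "move_arm", "body": {"dr": [[0,0,0],[0,0,0],[0,0,0],[0,0,0],[0,0,0]], "translation": [[0.04,0.3,0],[0.04,0.3,0],[0.04,0.3,0],[0.04,0.3,0],[0.04,0.3,0]], "fingers": [-1,-1,-1,-1,-1]}}

```text
time: 7.17
ee_pos: [637.0, 30.8, 30.5]
orientation: [[0.133, 0.991, -0.001], [0.991, -0.133, 0.002], [0.001, -0.001, -1.0]]
force: [-0.9, -0.3, 0.0]
grip_width: 0.4
```

```bash
python3 s.py; python3 v.py e
```

```text
7.1667 [ 0.03  0.75 -0.25  1.92  0.35  0.52 -0.6 ] [637.   30.8  30.5] head -0.134 [-0.001  0.002 -1.   ] [-0.9 -0.3  0. ] 0.4483436776993132
```

View pics/es.png

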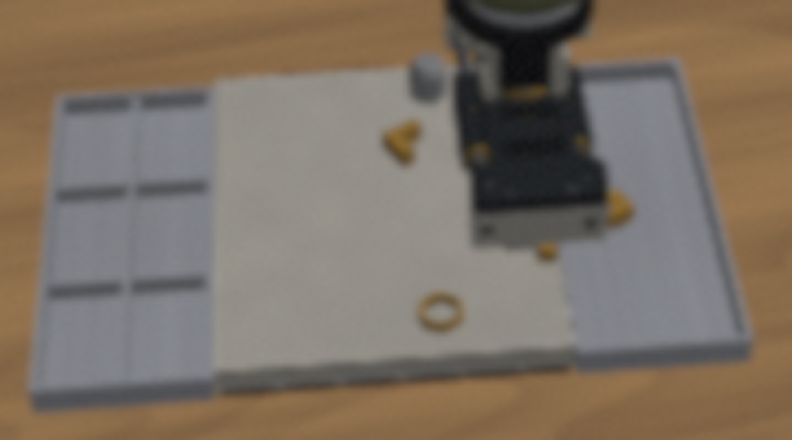

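Emit:
{"method": "move_arm", "body": {"dr": [[0,0,0],[0,0,0],[0,0,0],[0,0,0],[0,0,0]], "translation": [[0.04,0.3,-0.03],[0.04,0.25,-0.02],[0.04,0.25,0],[0.04,0.25,0],[0.03,0.2,0]], "fingers": [-1,-1,-1,-1,-1]}}

```text
time: 7.68
ee_pos: [643.1, 70.4, 28.6]
orientation: [[0.134, 0.991, -0.001], [0.991, -0.134, 0.001], [0.001, -0.001, -1.0]]
force: [-0.6, 0.8, -0.2]
grip_width: 0.8
```

```bash
python3 s.py; python3 v.py f
```

```text
7.6833 [-0.04  0.76 -0.25  1.9   0.34  0.53 -0.65] [643.1  70.4  28.6] head -0.135 [-0.001  0.001 -1.   ] [-0.6  0.8 -0.2] 0.754419643100129
```

View pics/fs.png

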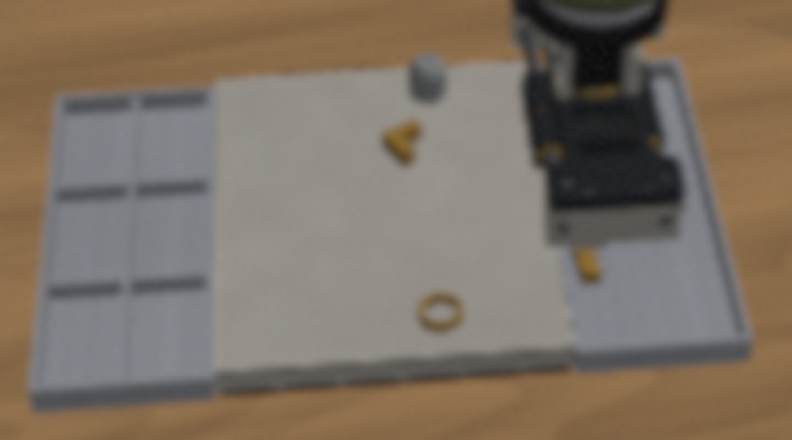

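View pics/ft.png

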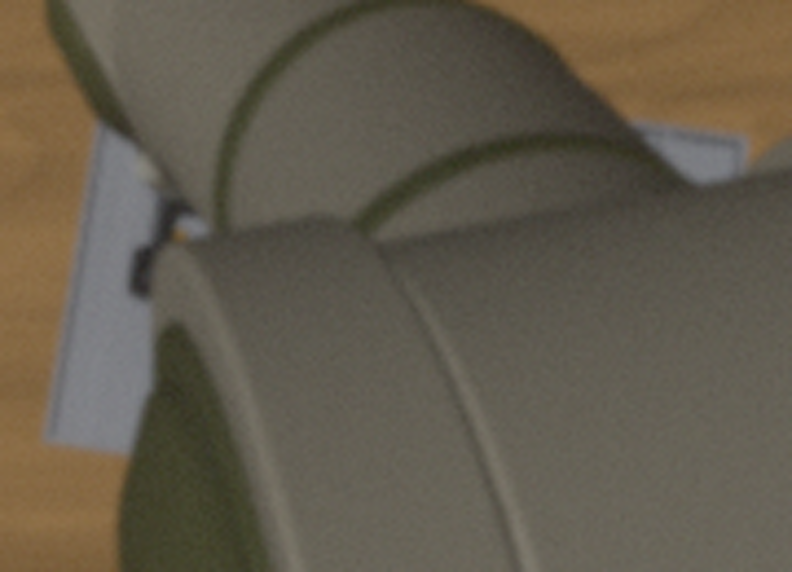

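Emit:
{"method": "move_arm", "body": {"dr": [[0,0,0],[0,0,0],[0,0,0],[0,0,0],[0,0,0]], "translation": [[0,0,0.6],[0,-0.2,0.6],[-0.3,-0.7,0.2],[-0.7,-0.8,0],[-0.8,-0.8,0]], "fingers": [-1,-1,-1,-1,-1]}}

```text
time: 8.2
ee_pos: [591.9, 1.4, 71.8]
orientation: [[0.125, 0.992, 0.003], [0.992, -0.125, 0.005], [0.006, 0.003, -1.0]]
force: [-0.1, -0.3, -0.5]
grip_width: 0.5
```

Emit:
{"method": "move_arm", "body": {"dr": [[0,0,0],[0,0,0],[0,0,0],[0,0,0],[0,0,0]], "translation": [[-0.8,-0.8,0],[-0.8,-0.8,0],[-0.3,-0.2,0],[0,0,0],[0,0,0]], "fingers": [-1,-1,-1,-1,-1]}}

```text
time: 8.62
ee_pos: [527.0, -62.6, 72.7]
orientation: [[0.134, 0.991, 0.0], [0.991, -0.134, 0.001], [0.001, 0.0, -1.0]]
force: [0.5, -0.1, 0.2]
grip_width: 0.5
```

```bash
python3 s.py; python3 v.py g
```

```text
8.6167 [ 0.2   0.6  -0.27  2.15  0.37  0.43 -0.49] [527.  -62.6  72.7] head -0.134 [ 0.     0.001 -1.   ] [ 0.5 -0.1  0.2] 0.5407870076116823
```

View pics/gs.png

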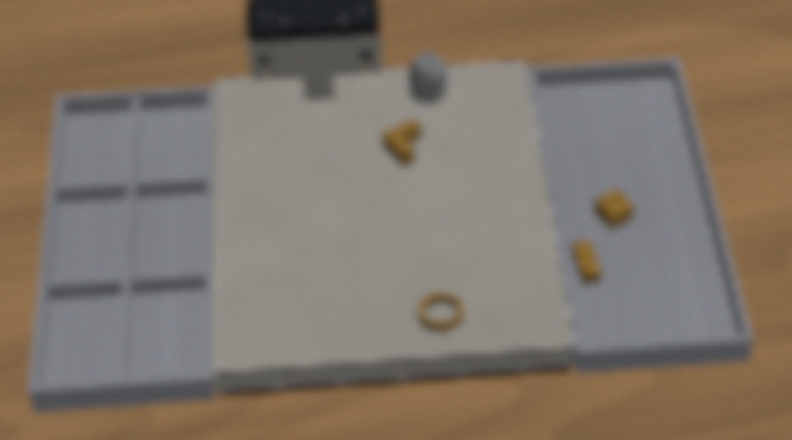

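Emit:
{"method": "move_arm", "body": {"dr": [[0,0,0],[0,0,0],[0,0,0],[0,0,0],[0,0,0]], "translation": [[0.03,0,-0.5],[0.03,0,-0.5],[0,0,-0.25],[0,0,-0.1],[0,0,0]], "fingers": [-1,-1,-1,-1,-1]}}

```text
time: 9.13
ee_pos: [536.8, -55.2, 30.9]
orientation: [[0.125, 0.992, 0.008], [0.992, -0.125, 0.004], [0.005, 0.007, -1.0]]
force: [0.1, -0.5, -0.4]
grip_width: 0.3
```

```bash
python3 s.py; python3 v.py i
```

```text
9.1333 [ 0.15  0.67 -0.22  2.16  0.41  0.34 -0.53] [536.8 -55.2  30.9] head -0.125 [ 0.008  0.004 -1.   ] [ 0.1 -0.5 -0.4] 0.3253466052711051
```

View pics/is.png

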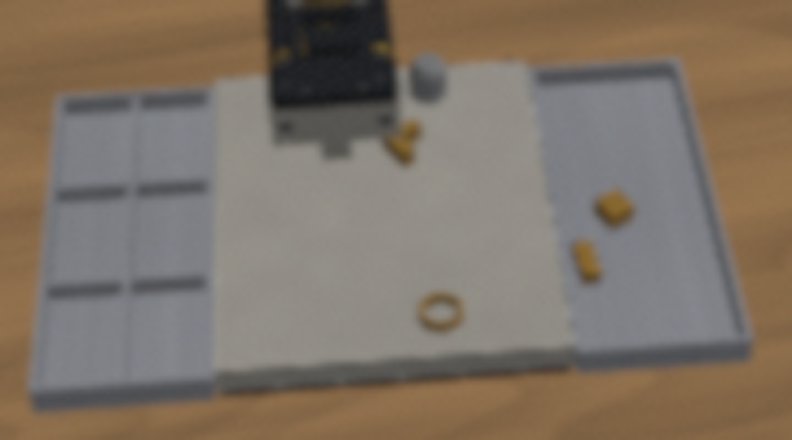

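Emit:
{"method": "move_arm", "body": {"dr": [[0,0.05,-0.05],[0,0,0],[0,0,0],[0,0,0],[0,0,0]], "translation": [[-0.2,0,-0.03],[-0.05,0,0],[0,0.1,0],[0.02,0.2,0],[0.03,0.3,0]], "fingers": [-1,-1,-1,-1,-1]}}

```text
time: 9.65
ee_pos: [530.4, -38.5, 32.6]
orientation: [[0.134, 0.991, 0.005], [0.991, -0.134, 0.003], [0.004, 0.004, -1.0]]
force: [0.4, 0.2, 0.0]
grip_width: 0.8
```

```bash
python3 s.py
```

```text
9.65 [ 0.11  0.67 -0.21  2.17  0.4   0.33 -0.57] [530.4 -38.5  32.6] head -0.135 [ 0.005  0.003 -1.   ] [0.4 0.2 0. ] 0.8058771790687493
```

Emit:
{"method": "move_arm", "body": {"dr": [[0,0,0],[0,0,0],[0,0,0],[0,0,0],[0,0,0]], "translation": [[0.02,0,-0.12],[0.02,0.05,-0.05],[0.03,0.2,0],[0.04,0.3,0],[0.04,0.3,0]], "fingers": [-1,-1,-1,-1,-1]}}

```text
time: 10.07
ee_pos: [535.6, -9.9, 27.3]
orientation: [[0.134, 0.991, 0.005], [0.991, -0.134, 0.003], [0.004, 0.005, -1.0]]
force: [0.4, -0.1, 0.8]
grip_width: 0.5
```

Emit:
{"method": "move_arm", "body": {"dr": [[0,0,0],[0,0,0],[0,0,0],[0,0,0],[0,0,0]], "translation": [[0.04,0.3,0],[0.04,0.3,0],[0.04,0.3,0],[0.04,0.3,0],[0.04,0.3,0]], "fingers": [-1,-1,-1,-1,-1]}}

```text
time: 10.48
ee_pos: [542.4, 41.5, 27.3]
orientation: [[0.132, 0.991, 0.006], [0.991, -0.132, 0.004], [0.004, 0.005, -1.0]]
force: [1.2, -0.4, 0.4]
grip_width: 0.5
```

```bash
python3 s.py; python3 v.py j
```

```text
10.4833 [-0.05  0.68 -0.19  2.15  0.36  0.34 -0.67] [542.4  41.5  27.3] head -0.133 [ 0.006  0.004 -1.   ] [ 1.2 -0.4  0.4] 0.4975269832101229
```

View pics/js.png

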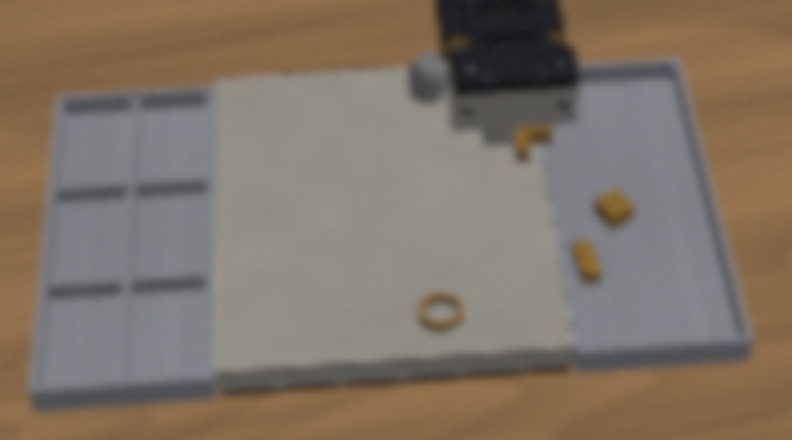

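Emit:
{"method": "move_arm", "body": {"dr": [[0,0,0],[0,0,0],[0,0,0],[0,0,0],[0,0,0]], "translation": [[0.1,0.3,0.02],[0.08,0.3,0.02],[0.05,0.25,0.02],[0.04,0.25,0],[0.03,0.25,0]], "fingers": [-1,-1,-1,-1,-1]}}

```text
time: 11.0
ee_pos: [552.3, 84.7, 29.4]
orientation: [[0.133, 0.991, 0.006], [0.991, -0.133, 0.003], [0.004, 0.005, -1.0]]
force: [0.2, 0.0, 0.6]
grip_width: 0.7
```

```bash
python3 s.py; python3 v.py k
```

```text
11.0 [-0.12  0.69 -0.19  2.11  0.34  0.36 -0.72] [552.3  84.7  29.4] head -0.133 [ 0.006  0.003 -1.   ] [0.2 0.  0.6] 0.6783656238202044
```

View pics/ks.png

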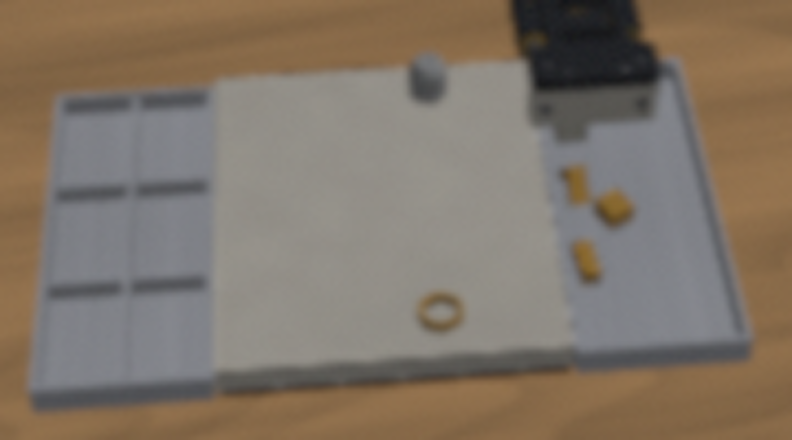

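Emit:
{"method": "move_arm", "body": {"dr": [[0,0,0],[0,0,0],[0,0,0],[0,0,0],[0,0,0]], "translation": [[0,0,0.5],[0,0,0.8],[0,0,0.8],[0,0,0.9],[0,0,0.9]], "fingers": [-1,-1,-1,-1,-1]}}

```text
time: 11.52
ee_pos: [547.3, 84.6, 144.4]
orientation: [[0.129, 0.992, -0.007], [0.992, -0.129, 0.001], [-0.0, -0.007, -1.0]]
force: [0.2, -0.6, 0.5]
grip_width: 0.5
```

Emit:
{"method": "move_arm", "body": {"dr": [[0,0,-0.5],[0,0,-0.5],[0,0,-0.5],[0,0,-0.5],[0,0,-0.5]], "translation": [[-0.1,-0.6,0.8],[-0.2,-0.8,0.4],[-0.3,-0.9,0],[-0.3,-0.9,0],[-0.3,-0.9,0]], "fingers": [-1,-1,-1,-1,-1]}}

```text
time: 11.93
ee_pos: [513.6, -36.7, 189.1]
orientation: [[0.383, 0.924, 0.006], [0.924, -0.383, 0.005], [0.007, 0.004, -1.0]]
force: [1.0, -0.2, 0.4]
grip_width: 0.5
```

Emit:
{"method": "move_arm", "body": {"dr": [[0,0,-0.5],[0,0,-0.5],[0,0,-0.5],[0,0,-0.5],[0,0,-0.5]], "translation": [[-0.2,-0.9,0],[-0.2,-0.9,0],[-0.2,-0.9,0],[-0.2,-0.9,0],[-0.2,-0.9,0]], "fingers": [-1,-1,-1,-1,-1]}}

```text
time: 12.35
ee_pos: [478.6, -179.8, 190.0]
orientation: [[0.621, 0.784, 0.007], [0.784, -0.621, 0.001], [0.005, 0.004, -1.0]]
force: [0.8, -0.3, 0.8]
grip_width: 0.6
```

Emit:
{"method": "move_arm", "body": {"dr": [[0,0,-0.5],[0,0,-0.5],[0,0,-0.5],[0,0,-0.5],[0,0,-0.5]], "translation": [[-0.2,-0.9,0],[-0.2,-0.9,0],[-0.2,-0.9,0],[-0.1,-0.9,0],[0,-0.9,0]], "fingers": [-1,-1,-1,-1,-1]}}

```text
time: 12.77
ee_pos: [451.3, -322.9, 190.3]
orientation: [[0.813, 0.582, 0.004], [0.582, -0.813, -0.001], [0.003, 0.003, -1.0]]
force: [0.5, 0.7, 0.1]
grip_width: 0.5
```

```bash
python3 s.py; python3 v.py l
```

```text
12.7667 [ 0.58  0.43 -0.08  2.02  0.05  0.69 -0.49] [ 451.3 -322.9  190.3] head -0.949 [ 0.004 -0.001 -1.   ] [0.5 0.7 0.1] 0.4753934809482
```

View pics/lt.png

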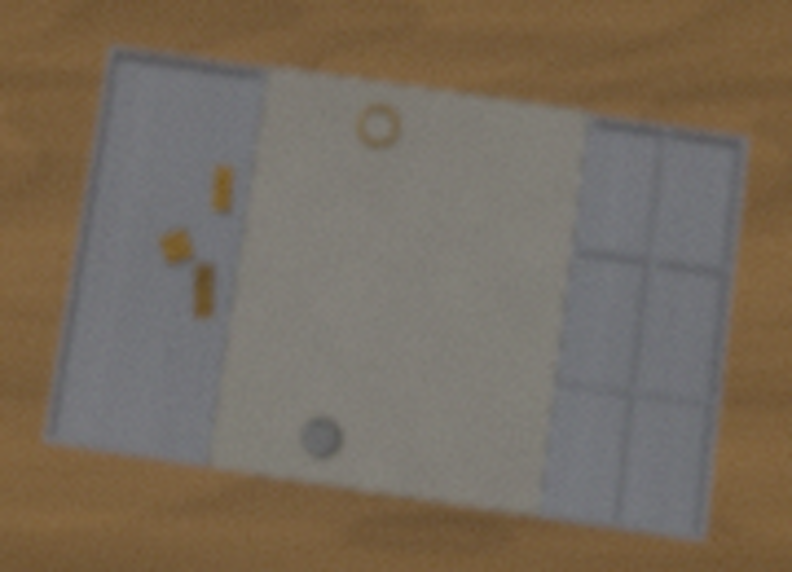

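View pics/ls.png

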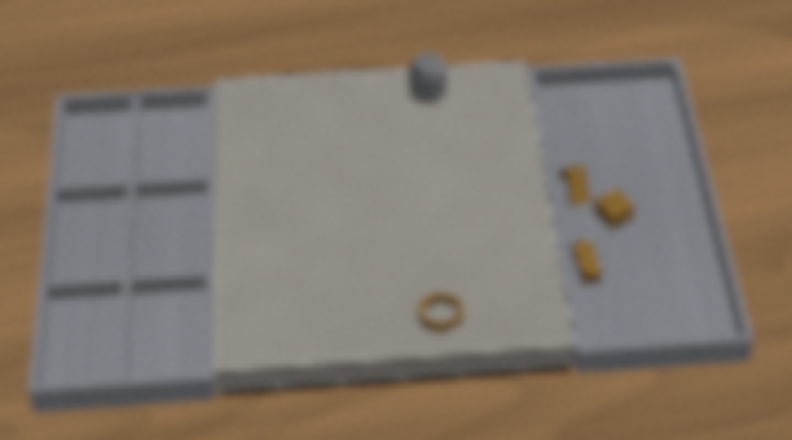

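```bash
python3 - <<'E'
from h import *
f=np.load('l.npz'); ctr=np.array([578.3,-34.6]); t=-0.128
for n,k in(('top','t'),('scene','s')):
    im=f[k]; c=vision.calibration(n); M=cv2.inRange(cv2.cvtColor(im,cv2.COLOR_RGB2HSV),(12,120,50),(30,255,255))
    R=np.zeros_like(M); 
    B=lambda X:np.array([(X[0]-ctr[0])*np.cos(t)+(X[1]-ctr[1])*np.sin(t),-(X[0]-ctr[0])*np.sin(t)+(X[1]-ctr[1])*np.cos(t)-151])
    poly=[]
    for a,b in((-120,97),(120,97),(120,195),(-120,195)): poly.append(proj(c,[ctr[0]+a*np.cos(t)-b*np.sin(t),ctr[1]+a*np.sin(t)+b*np.cos(t),20]))
    cv2.fillPoly(R,[np.array(poly).astype(int)],255); M&=R
    N,l,st,ce=cv2.connectedComponentsWithStats(M)
    for i in range(1,N):
        if st[i,4]<6: continue
        v,u=np.nonzero(l==i); print(n,st[i],ce[i].round(1))
        for z in (10,18,28):
            p=np.array([B(ray(c,a,b,z)) for a,b in zip(u,v)]); print('  z',z,p.mean(0).round(1),p.min(0).round(1),p.max(0).round(1))
    # depth now
im,d=vision.grab_frame('top'); c=vision.calibration('top')
hsv=cv2.cvtColor(im,cv2.COLOR_RGB2HSV);M=cv2.inRange(hsv,(12,110,50),(30,255,255))
for (u0,u1,v0,v1) in((230,240,177,195),(240,252,155,172)):
    for v in range(v0,v1):
        o=[]
        for u in range(u0-2,u1+6):
            q=np.array([(u-c['cx'])/c['fx'],(v-c['cy'])/c['fy'],1])*d[v,u]; W=c['R'].T@(q-c['t']); o.append(f"{W[2]:3.0f}"+('*' if M[v,u] else ' '))
        print(v,' '.join(o))
E
python3 -c "
import numpy as np,cv2
f=np.load('l.npz')
cv2.imwrite('pics/lz.png',cv2.resize(f['s'][190:232,270:320],None,fx=12,fy=12,interpolation=cv2.INTER_CUBIC)[:,:,::-1])"
```

```text
top [244 159   3   8  21] [245.  162.6]
  z 10 [ 46.9 -33.8] [ 37.2 -37.3] [ 57.3 -30.3]
  z 18 [ 45.5 -34.3] [ 35.8 -37.9] [ 55.7 -30.9]
  z 28 [ 43.6 -35. ] [ 34.1 -38.5] [ 53.8 -31.6]
top [232 173   6   6  23] [234.7 175.6]
  z 10 [  7.4 -11. ] [  0.5 -17.9] [14.9 -3.5]
  z 18 [  6.3 -11.8] [ -0.6 -18.6] [13.7 -4.3]
  z 28 [  4.9 -12.7] [ -1.9 -19.4] [12.2 -5.3]
top [240 181   3  10  21] [240.7 186. ]
  z 10 [-18.7 -31.4] [-29.7 -36.2] [ -5. -28.]
  z 18 [-19.6 -32. ] [-30.6 -36.8] [ -6.  -28.6]
  z 28 [-20.7 -32.7] [-31.6 -37.4] [ -7.3 -29.4]
scene [279 199   4   7  19] [280.7 201.7]
  z 10 [-19.5 -29.9] [-30.5 -33.5] [ -6.5 -25.9]
  z 18 [-11.  -31.3] [-22.  -34.9] [  1.9 -27.4]
  z 28 [ -0.5 -33.1] [-11.3 -36.6] [ 12.3 -29.2]
scene [286 204   7   7  33] [289.2 206.7]
  z 10 [  2.4 -10. ] [ -8.4 -18.6] [14.8 -2. ]
  z 18 [ 10.6 -11.6] [ -0.1 -20.1] [22.9 -3.7]
  z 28 [ 20.9 -13.7] [ 10.3 -22. ] [33.1 -5.8]
scene [281 216   5   7  22] [282.8 218.9]
  z 10 [ 46.  -33.5] [ 35.  -37.6] [ 57.5 -28.8]
  z 18 [ 53.8 -34.9] [ 42.9 -39. ] [ 65.2 -30.2]
  z 28 [ 63.6 -36.6] [ 52.8 -40.7] 
[... 2772 characters left out ...]
4   14   10*  15*  13*  15    3    3   18    4   25   24   25   24   24  952 
166   7    5    6    5    3   14   15* 952*  12*  10    2    2   18   25   26   24   25   27   24   22 
167   1    7    1    2    6   12   15   13   14   14    1   17   19   24   21   24   22   25   26   23 
168   2    5    3    6    4    2    3   10    5    8    1   18   16   24   22   21   19   25   24   25 
169   2    4   -0    1    3    4    6    1    5    3    5   20   17   23   24   22   25   22   25   26 
170   4    3    2    2    5    2    0    4    4    4    1   14   19   23   23   23   22   26   24   24 
171   5   -0    5    3    3    7    3    2    2    6    5   18    8   22   22   22   24   24   25   25
```

View pics/lz.png

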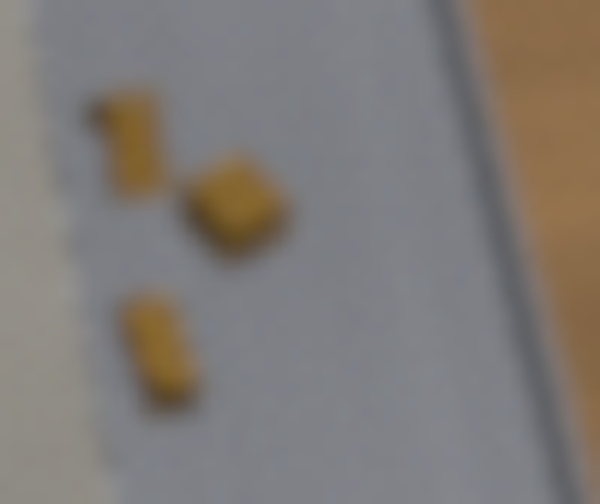

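```bash
python3 - <<'E'
from h import *
a=np.load('top0.npz')['im'];b=np.load('l.npz')['t']
D=(cv2.GaussianBlur(cv2.absdiff(a,b),(3,3),0).max(2)>25).astype(np.uint8)
n,l,st,ce=cv2.connectedComponentsWithStats(D)
for i in range(1,n):
    if st[i,4]>5: print(st[i],ce[i].round(0))
from bench import workorder
E
python3 s.py
```

```text
[243 158   5  11  49] [245. 163.]
[277 161   8  11  51] [281. 166.]
[231 172   8   8  50] [235. 176.]
[281 179   9   9  53] [285. 183.]
[239 180   5  12  58] [241. 186.]
[ 401  192  111   91 5739] [464. 238.]
[273 195   9  11  55] [278. 201.]
12.9167 [ 0.58  0.43 -0.08  2.02  0.05  0.69 -0.49] [ 451.8 -323.5  190. ] head -0.95 [ 0.004 -0.002 -1.   ] [-0.2  0.4 -0.2] 0.4734298951660148
```

```bash
python3 -c "
from bench import workorder
print(workorder.job_done())"
```

```text
the job is handed in; nothing more can be done
None
```

I swept the stub, the bar and the angle piece one at a time along their lanes with the closed fingertips. All three went over the board's edge into the plain tray on the +y side. I then raised the arm clear and handed the job in at about 13 s.

**Last checks, from the top and scene cameras and the depth reading:**
- **Offcuts:** all three lie inside the plain tray. Their centres are at about y = -12 mm (stub), -34 mm (bar) and -32 mm (angle) in the tray frame, and within about 47 mm of its middle in x. The angle rests on its leg ends like a tent, with its peak at about 25 mm, so its centre is below the 28 mm limit.
- **Ring, die and bystanders:** comparing the first and last top pictures showed changes only at the offcuts and the arm. The arm's patch in the last picture borders the cup, so that one is less certain, but the gripper stayed well above it.
- **Forces and other results:** measured force at the end of each move stayed within about 1 N. No check failed or disagreed. The job system gave no verdict.

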